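# Set out the gearbox parts on the bench mat in fitting order

### The job

Set out the loose gearbox parts on the rubber mat, flat and with their axes upright as they stand now: the gear midway between the bearing housing and the coupling; the ball bearing straight behind the housing (on the side away from the robot) with a gap of about 35 mm between them, and the spacer sleeve centred on top of the bearing; the large hexagon nut straight in front of the coupling (on the robot's side), also with a gap of about 35 mm. In front and behind go by the mat's edges; leave the small nut and the bolt that are already on the mat standing where they are.

Things in the scene. Friction and masses are not known exactly. Their poses are not given: they have to be found in the camera images.
- mat: Black rubber mat, 270 x 340 x 4 mm, fixed flat on the bench, turned up to 15 degrees. Origin: centre of its underside (z = 0; its top is 4 mm up). Its x runs along the 270 mm side, away from the robot (behind), its y along the 340 mm side, to the robot's left. Housing and coupling stand on its middle line at x = 0, one at y = +100 mm, the other at y = -100 mm; which is where varies.
- housing: Bearing housing: grey-painted casting with a square flange 64 x 64 x 14 mm and a round neck 52 mm across on it, 50 mm high in all. Fixed on the mat. Origin at the centre of its underside, on the mat's top; its axes are parallel to the mat's.
- coupling: Coupling half: dark steel round 64 mm across and 30 mm high, with three blunt jaws on top that reach 46 mm. Fixed on the mat. Origin at the centre of its underside, on the mat's top; its axes are parallel to the mat's.
- gear_c (a point): Toothed steel gear with a round hub, lying flat, hub up, about 0.55 kg: toothed disc 67 mm across, 18 mm thick, then the hub 36 mm across from 18 to 42 mm above the underside; easily picked by the hub. Origin of this point: on the axis, half-way up; z is up along the axis. That is 21 mm above the underside.
- bearing_c (a point): Ball bearing: steel ring lying flat, 52 mm across, 20 mm high, bore 25 mm, black seal between the races, about 0.22 kg. Origin of this point: on the axis, half-way up; z is up along the axis. That is 10 mm above the underside.
- sleeve_c (a point): Spacer sleeve: plain steel tube standing upright, 40 mm across, 50 mm high, bore 28 mm, about 0.27 kg. Origin of this point: on the axis, half-way up; z is up along the axis. That is 25 mm above the underside.
- nut_c (a point): Large hexagon nut of steel lying flat, 46 mm across its flats (53 mm across corners), 24 mm high, about 0.22 kg. Origin of this point: on the axis, half-way up; z is up along the axis. That is 12 mm above the underside. The point's x axis is square to one pair of flats, so flats face every 60 degrees from it.
- bolt_c (a point): Bystander: hexagon bolt standing on its head on the mat, near the middle of its far half. Head 24 mm across flats and 10 mm high, shank 16 mm, 55 mm high in all. Loose; not to be moved. Origin of this point: on the axis, half-way up; z is up along the axis.
- smallnut_c (a point): Bystander: small hexagon nut, 24 mm across flats, 13 mm high, lying on the mat near the middle of its near half. Loose; not to be moved. Origin of this point: on the axis, half-way up; z is up along the axis.
Things that resemble listed ones, but are neither listed nor needed, are in the scene too. Leave any turquoise look-alike of the part that bears gear_c alone. What is shaped like the part that bears sleeve_c but yellow is not meant.

How it is judged (in metres and radians):
At the end, for the whole second after the job is handed in: Gear within 15 mm of midway, both ways; bearing and nut centres 75-107 mm behind housing / before coupling, within 15 mm sideways; sleeve on the bearing, axes within 8 mm; parts flat on mat or bearing, tilt under 0.1 rad, free, at rest; bolt and small nut moved under 20 mm (x of gear_c in the frame of mat between -0.015 and 0.015 m and y of gear_c in the frame of mat between -0.015 and 0.015 m and height (world z) of gear_c between 0.02 and 0.03 m and x of bearing_c in the frame of housing between 0.075 and 0.107 m and y of bearing_c in the frame of housing between -0.015 and 0.015 m and height (world z) of bearing_c between 0.01 and 0.018 m and horizontal distance between sleeve_c and bearing_c below 0.008 m and height (world z) of sleeve_c between 0.045 and 0.053 m and x of nut_c in the frame of coupling between -0.107 and -0.075 m and y of nut_c in the frame of coupling between -0.015 and 0.015 m and height (world z) of nut_c between 0.012 and 0.02 m and angle between each of gear_c, bearing_c, sleeve_c, nut_c's own z axis and vertical below 0.1 rad and linear speed of each of gear, bearing, sleeve, nut below 0.02 m/s and distance of each of bolt_c, smallnut_c from where it was at the start of the episode below 0.02 m); the robot touches nothing.
It fails at once if the bolt on the mat is knocked over (angle between bolt_c's own z axis and vertical above 0.5 rad).
It fails at once if the bolt on the mat is pushed away (distance of bolt_c from where it was at the start of the episode above 0.03 m).
It fails at once if the small nut on the mat is pushed away (distance of smallnut_c from where it was at the start of the episode above 0.03 m).
It also fails if it takes over 120 s, if anything falls off the work surface, if the arm or the gripper's body presses on something with over 40 N, if the wrist force passes 120 N, or if a joint passes its speed limit or range.

### The arm

A 6-joint arm with a two-finger parallel gripper is mounted at the origin on the work surface. World frame = base frame: x ahead of the robot, y to its left, z up, the work surface at z = 0. Lengths are in m, angles in degrees, forces in N, time in s.
With the tool pointing down it reaches from about 0.325 to 0.85 m from the base axis. Payload 4.4 kg.
Tool frame: the origin (TCP) lies between the finger pads; the fingertips stand r.tip_extent ahead of it and the grasp point (between the pads) lies 6 mm ahead of it (r.tip_extent is the distance from the TCP to the fingertips, in m); z points along the fingers, y is the line along which they close (so a half turn about z gives the same grasp; the last joint's range is limited). The gripper opens to 94 mm and grips with 3 to 60 N. Pads are 16 mm wide; open, the fingers measure 119 mm over their backs; the gripper's body (75 mm by 177 mm) begins 78 mm behind the grasp point.
Start: joints at [56.179, 11.837, 88.321, -0, 79.842, -8.623], TCP at [0.245, 0.52, 0.23] pointing down, gripper open.
Joint ranges: [-156.59, 156.59], [-49.26, 127.26], [12.9, 141.05], [-63.56, 243.56], [4.71, 150.69], [-161.64, 161.64]. Speed limits (degrees/s): [159.86, 159.86, 180, 180, 180, 180].

### API

Orientations are given as a 3x3 rotation matrix whose columns are the frame's x, y, z axes.
In Python, from workcell import r, viewer gives the robot as it stands. The module is installed in compiled form; this text tells all that it offers. Calls block until the motion is done:
- r.movep(position, orientation): joint-space move of the TCP to a pose.
- r.movel(position, rot=None, feed=0.15, f_stop=None): straight line of the TCP; rot=None keeps the orientation; feed is the mean speed in m/s. With f_stop (N) it stops when the force on the tool has changed by that much, and returns True; else False.
- r.move_joints(angles): joint-space move.
- r.command_gripper(opening): finger opening in m; the grip force is fixed at half the most; returns when the fingers have stopped.
- r.hold(seconds).
- r.inverse_kinematics(position, orientation): joint angles nearest the present ones, or None.
- r.get_state(): the state.
- viewer.capture(name): name is "side" or "top" or "wrist"; returns a dict with "img" (400x640x3 uint8, blue, green, red), "fx", "fy", "cx", "cy" (pixels), "camera_from_world" (4x4, takes a point from world to camera coordinates). Camera axes: x right, y up, looking along -z (the intrinsics and any distortion apply to the point x, -y, -z); pixel columns grow to the right and rows downward; lengths in m; the calibration is good to about 2 mm. A picture is of the moment at which its call begins. There is no depth.
A pose or a line that the arm cannot do raises r.Unreachable and nothing moves.
- r.job_done(): hands the job in; it is judged then, once.
The state is a dict: "time_s": time; "joint_positions": joint angles; "joint_vel": joint speeds; "effort": joint torques, N m; "position": TCP position; "orientation": TCP orientation; "contact_force": force on the tool from outside, world axes, zero at the start; "ft_torque": the same for the moment, N m; "grip_width": finger opening in m; "grip_force": force on a finger pad.
Only numpy, scipy, OpenCV 4.12 (cv2) and the standard library are available. Lean on these libraries where they do the work, as an engineer would, in place of code of your own. Each camera call takes 0.05 s, during which the arm holds its last target. There are 200 camera calls.

## Working session

There is one attempt and no reset: what is moved stays moved. The work goes in short steps, each a Python script; the robot and the scene stay as the last script left them, time stands still between calls to the robot, and variables do not carry over. Pictures are saved under pics/ and viewed, at most 14 in all, crops included, and the job is handed in when it is done.

```bash
mkdir -p pics; cat > h.py <<'E'
import numpy as np, cv2
from workcell import r, viewer
def cap(n,f=None):
    c=viewer.capture(n)
    if f: cv2.imwrite('pics/'+f,c['img'])
    return c
def ray(c,u,v):
    T=np.array(c['camera_from_world']);R=T[:3,:3];t=T[:3,3]
    d=R.T@np.array([(u-c['cx'])/c['fx'],-(v-c['cy'])/c['fy'],-1.0]);return -R.T@t,d
def onz(c,u,v,z):
    o,d=ray(c,u,v);return o+d*(z-o[2])/d[2]
def proj(c,p):
    T=np.array(c['camera_from_world']);q=T[:3,:3]@np.array(p)+T[:3,3]
    return c['cx']+c['fx']*q[0]/-q[2], c['cy']-c['fy']*q[1]/-q[2]
E
python3 - <<'E'
from h import *
for n in('top','side'):
    c=cap(n,n+'0.png');print(n,[c[k] for k in('fx','fy','cx','cy')],list(c),ray(c,320,200))
s=r.get_state();print(s['time_s'],r.tip_extent,s['orientation'])
E
```

```text
top [401.21018880240024, 401.21018880240024, 313.8986572489719, 204.87551607679427] ['img', 'fx', 'fy', 'cx', 'cy', 'camera_from_world'] (array([ 0.37761416, -0.01946837,  1.04798468]), array([ 0.13975664, -0.03310777, -0.98982367]))
side [515.4635752575782, 515.4635752575782, 319.1448841541323, 204.56112967949312] ['img', 'fx', 'fy', 'cx', 'cy', 'camera_from_world'] (array([ 0.32638415, -0.8843817 ,  0.94789459]), array([ 0.13977021,  0.69079301, -0.70947189]))
0.1 0.025 [[-9.04837697e-01  4.25755126e-01 -1.14658029e-03]
 [ 4.25756565e-01  9.04836084e-01 -1.73468099e-03]
 [ 2.98917892e-04 -2.05776884e-03 -9.99997838e-01]]
```

View pics/top0.png

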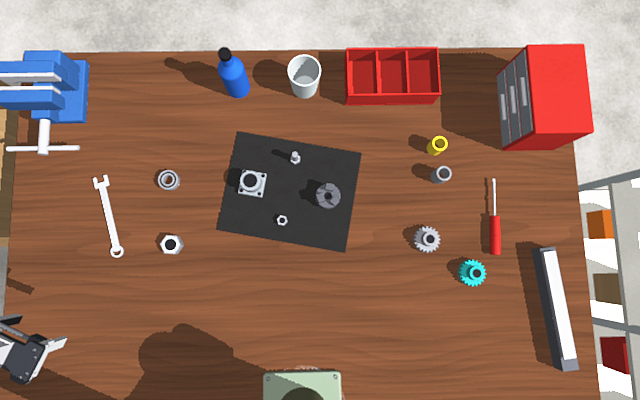

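View pics/side0.png

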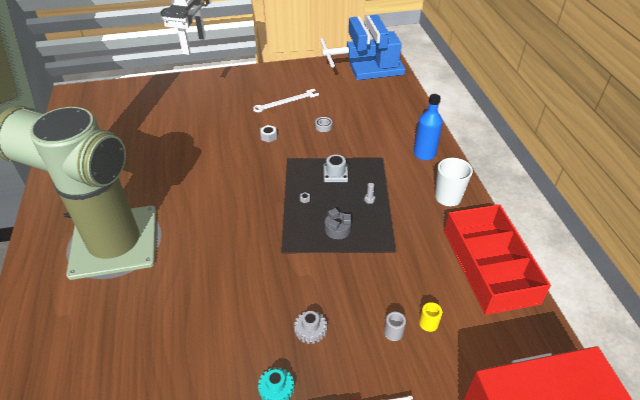

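The top view shows the mat with corners near (237,132), (361,153), (345,252) and (217,228). The housing is at (252,183) on the left and the coupling at (327,195). The bearing is at (168,180), the nut at (171,244), the grey sleeve at (443,174) and the steel gear at (428,239). The yellow sleeve and turquoise gear are the look-alikes. The side view agrees. Next I'll measure the mat and take wrist close-ups.

```bash
cat >> h.py <<'E'
def mat(c):
    g=c['img'].max(axis=2); m=((g<62)*255).astype(np.uint8); m[:,:200]=0;m[:,380:]=0;m[:115]=0;m[270:]=0
    m=cv2.morphologyEx(m,cv2.MORPH_OPEN,np.ones((3,3)))
    k=max(cv2.findContours(m,0,2)[0],key=cv2.contourArea); h=cv2.convexHull(k)
    q=np.array([onz(c,u,v,.004)[:2] for u,v in h[:,0]+0.0],np.float32)
    return cv2.minAreaRect(q)
def down(yaw): # tool y axis along world angle yaw (deg)
    a=np.radians(yaw);y=np.array([np.cos(a),np.sin(a),0]);z=np.array([0,0,-1.]);return np.column_stack([np.cross(y,z),y,z])
E
python3 - <<'E'
from h import *
c=cap('top');print(mat(c))
for n,u,v,z in(('bearing',168,180,.02),('nut',171,244,.024),('sleeve',445,173,.05),('gear',429,238,.042),('hous',252,182,.054),('coup',328,194,.05),('bolt',294,155,.059),('sn',282,220,.017)):
    p=onz(c,u,v,z);print(n,p.round(4),np.hypot(*p[:2]).round(3))
w=cap('wrist','w0.png');T=np.array(w['camera_from_world']);o=-T[:3,:3].T@T[:3,3]
s=r.get_state();R=np.array(s['orientation']);print('cam in tool',R.T@(o-s['position']),'axes',(T[:3,:3]@R).round(3),w['fx'])
E
```

```text
((0.5519118309020996, 0.02573990821838379), (0.3368374705314636, 0.2665782868862152), 78.6825180053711)
bearing [0.5825 0.3387 0.02  ] 0.674
nut [0.4169 0.3256 0.024 ] 0.529
sleeve [ 0.582  -0.3729  0.05  ] 0.691
gear [ 0.4181 -0.3248  0.042 ] 0.529
hous [0.5668 0.117  0.054 ] 0.579
coup [ 0.5334 -0.0734  0.05  ] 0.538
bolt [0.6332 0.0105 0.059 ] 0.633
sn [0.473  0.0451 0.017 ] 0.475
cam in tool [ 0.076853   -0.00024165 -0.15517442] axes [[ 0.001  1.    -0.   ]
 [ 0.965 -0.     0.264]
 [ 0.264 -0.001 -0.965]] 307.4681363435576
```

The mat rectangle comes out at 337x267 mm, which matches, with a yaw of about -11.3°. Positions and reaches are plausible. Now the wrist close-ups.

```bash
python3 - <<'E'
from h import *
import pickle
W={}
for n,p in(('nut',(.417,.326)),('bearing',(.5825,.339)),('mat',(.552,.026)),('sleeve',(.582,-.373)),('gear',(.418,-.325))):
    r.movep([p[0],p[1],.24 if n!='mat' else .3],down(90 if n!='mat' else 78.7)); W[n]=cap('wrist')
pickle.dump(W,open('W.pkl','wb'))
a=np.vstack([np.hstack([W[k]['img'] for k in q]) for q in(('nut','bearing'),('sleeve','gear'))])
cv2.imwrite('pics/m1.png',cv2.resize(a,(800,500)));cv2.imwrite('pics/mat1.png',W['mat']['img'])
print(r.get_state()['time_s'])
E
```

```text
5.6
```

View pics/m1.png

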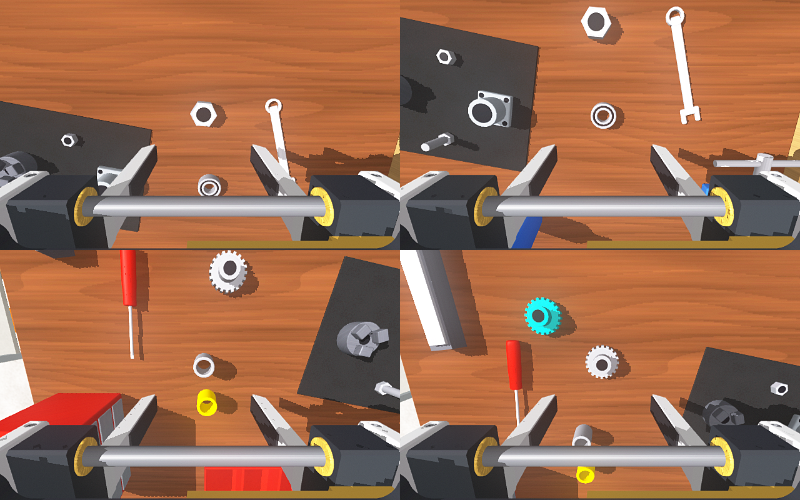

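View pics/mat1.png

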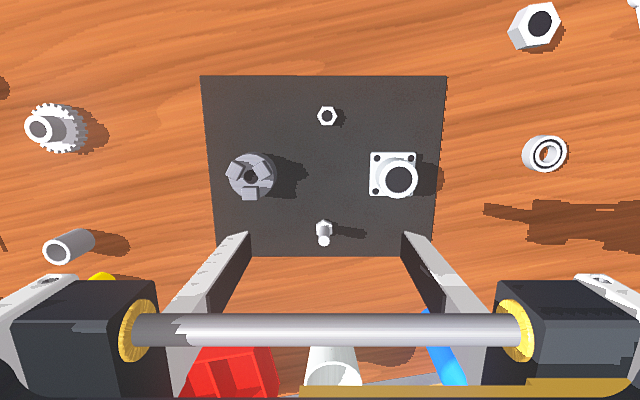

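The wrist views show each part near image centre: nut (325,182), bearing (325,185), sleeve (326,186) and gear (323,178). In the mat view the mat corners are about (200,76), (447,76), (435,255) and (216,255). Bolt and small nut sit on the middle line at (324,235) and (327,116).

```bash
cat >> h.py <<'E'
def blob(c,u,v,zmid,lo=95,box=60):
    """hull of the grey (unsaturated, bright) blob nearest (u,v); silhouette centre cast on the mid-height plane"""
    hsv=cv2.cvtColor(c['img'],cv2.COLOR_BGR2HSV); m=((hsv[...,1]<70)&(hsv[...,2]>lo)).astype(np.uint8)*255
    k=np.zeros_like(m);k[max(0,v-box):v+box,max(0,u-box):u+box]=1;m*=k
    m=cv2.morphologyEx(m,cv2.MORPH_CLOSE,np.ones((3,3)))
    cs=[q for q in cv2.findContours(m,0,1)[0] if cv2.contourArea(q)>60]
    q=min(cs,key=lambda q:np.linalg.norm(q.mean(axis=(0))[0]-(u,v)));h=cv2.convexHull(q)
    M=cv2.moments(h);uv=M['m10']/M['m00'],M['m01']/M['m00']
    return onz(c,*uv,zmid),h[:,0],uv
E
python3 - <<'E'
from h import *
import pickle
W=pickle.load(open('W.pkl','rb'))
for n,u,v,z,lo in(('nut',325,182,.012,95),('bearing',325,185,.01,95),('sleeve',326,186,.025,95),('gear',323,178,.014,95)):
    p,h,uv=blob(W[n],u,v,z,lo);q=np.array([onz(W[n],*x,2*z if n in('nut','bearing') else z)[:2] for x in h]);print(n,p.round(4),np.round(uv,1),'ext mm',(np.ptp(q,axis=0)*1000).round(1))
    if n=='nut': # edge directions of the top outline
        a=cv2.approxPolyDP(h.reshape(-1,1,2),3,True)[:,0];P=np.array([onz(W[n],*x,.024)[:2] for x in a]);d=np.roll(P,-1,0)-P
        print('nut edges',(np.degrees(np.arctan2(d[:,1],d[:,0]))).round(0),(np.hypot(*d.T)*1000).round(0))
    cv2.polylines(W[n]['img'],[h.reshape(-1,1,2)],True,(0,255,0),1)
c=W['mat'];g=c['img'].max(axis=2)
K=np.array([onz(c,*x,.004)[:2] for x in((200,76),(447,76),(435,255),(216,255))]);print(K.round(4),K.mean(0),np.hypot(*(np.roll(K,-1,0)-K).T))
d=K[1]-K[0]+K[2]-K[3];print('y dir',np.degrees(np.arctan2(d[1],d[0])))
for n,u,v,z in(('bolt',324,240,.059),('sn',327,115,.017),('housneck',399,178,.054),('coup',249,176,.04)):print(n,onz(c,u,v,z).round(4))
cv2.imwrite('pics/m2.png',cv2.resize(np.hstack([W[k]['img'][120:250,250:400] for k in('nut','bearing','sleeve','gear')]),(800,174)))
E
```

```text
nut [0.4178 0.3263 0.012 ] [325.3 181.9] ext mm [50.1 53. ]
nut edges [  87.   26.  -30.  -96. -151.  150.] [25. 26. 29. 25. 25. 30.]
bearing [0.5854 0.3392 0.01  ] [325.  184.5] ext mm [52. 50.]
sleeve [ 0.5846 -0.3714  0.025 ] [325.7 184.4] ext mm [47.7 41.9]
gear [ 0.4163 -0.3288  0.014 ] [322.9 178.5] ext mm [68.  67.1]
[[ 0.3887 -0.1153]
 [ 0.4542  0.2161]
 [ 0.7173  0.1728]
 [ 0.6492 -0.1701]] [0.55237401 0.02586891] [0.33786202 0.26663502 0.34966728 0.26622784]
y dir 78.7895870557093
bolt [0.6355 0.0085 0.059 ]
sn [0.4728 0.045  0.017 ]
housneck [0.5705 0.1228 0.054 ]
coup [ 0.5311 -0.0753  0.04  ]
```

View pics/m2.png

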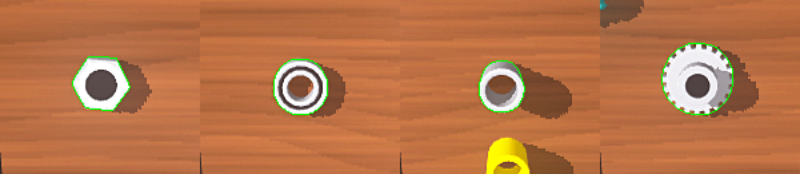

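The outlines and sizes match: gear 67 mm, bearing 52 mm, sleeve about 40 mm and nut 53 mm. Mat centre is (0.552, 0.026) with yaw -11.25°, and the housing and coupling sit where that predicts. I'll place the gear and then the bearing.

```bash
cat >> h.py <<'E'
C=np.array([.5522,.0258]);YD=78.75;_a=np.radians(YD-90);MR=np.array([[np.cos(_a),-np.sin(_a)],[np.sin(_a),np.cos(_a)]])
def m2w(x,y): return C+MR@[x,y]
def w2m(p): return MR.T@(np.array(p)[:2]-C)
def S(t):
    s=r.get_state();print(t,round(s['time_s'],1),'grip',round(s['grip_width'],4),'gf',round(s['grip_force'],1),np.round(s['position'],4),'F',np.round(s['contact_force'],1))
def pick(p,yaw,z,opening=.094,up=.2):
    r.command_gripper(opening); r.movep([p[0],p[1],up],down(yaw)); r.movel([p[0],p[1],z+.03],feed=.25); r.movel([p[0],p[1],z],feed=.06)
    r.command_gripper(0); S('gripped'); r.movel([p[0],p[1],up],feed=.2); S('lifted')
def place(p,yaw,z,rel,up=.2):
    r.movep([p[0],p[1],up],down(yaw)); r.movel([p[0],p[1],z+.02],feed=.2)
    hit=r.movel([p[0],p[1],z-.002],feed=.02,f_stop=6); S('down %s'%hit)
    r.command_gripper(rel); r.hold(.2); r.movel([p[0],p[1],up],feed=.2); S('clear')
E
python3 - <<'E'
from h import *
pick((.4163,-.3288),90,.046); place(m2w(0,0),YD,.050,.060)
pick((.5854,.3392),90,.028); place(m2w(.091,.1),YD,.032,.068)
c=cap('wrist','w2.png')
E
```

```text
gripped 8.3 grip 0.0353 gf 30.0 [ 0.4163 -0.3288  0.046 ] F [ 0.1 -0.  -0.3]
lifted 9.2 grip 0.0358 gf 30.0 [ 0.4151 -0.3275  0.1978] F [-0.7  0.5 -6.3]
down True 12.4 grip 0.0353 gf 30.0 [0.5519 0.0258 0.05  ] F [-0.4 -0.1  5.9]
clear 14.1 grip 0.0601 gf 0.0 [0.5512 0.0259 0.1986] F [ 0.8 -0.2 -1.2]
gripped 18.1 grip 0.0517 gf 30.0 [0.5854 0.3392 0.0281] F [-1.  -0.1 -0.1]
lifted 19.1 grip 0.0516 gf 30.0 [0.5842 0.3387 0.1979] F [-0.4  0.1 -2.5]
down True 21.9 grip 0.0518 gf 30.0 [0.6606 0.1061 0.0321] F [-1.   0.1  5. ]
clear 23.5 grip 0.0677 gf 0.0 [0.6599 0.1061 0.1982] F [-0.1 -0.  -0.1]
```

View pics/w2.png

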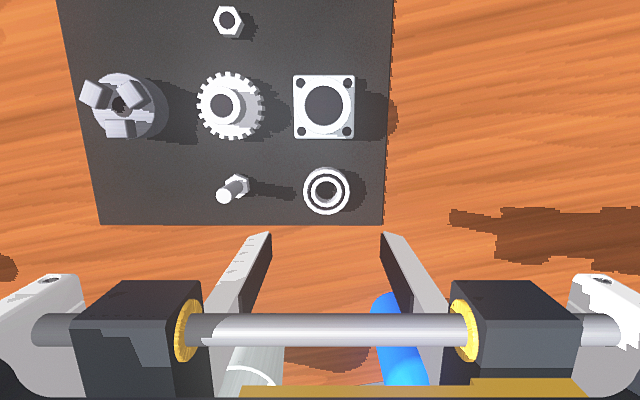

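The gear stands flat at (237,106) between the housing and coupling. The bearing lies behind the housing at (326,191), and the bolt and small nut are undisturbed. I'll measure the bearing, then place the sleeve and the nut.

```bash
python3 - <<'E'
from h import *
c=cap('wrist');b,h,uv=blob(c,326,191,.014);g,_,uv2=blob(c,232,106,.018,130,45)
print('bearing',b,w2m(b),uv,'gear',w2m(g),uv2)
t=m2w(.091,.1); assert np.linalg.norm(b[:2]-t)<.006
pick((.5846,-.3714),90,.047); place((t+b[:2])/2,YD,.071,.056)
c=cap('wrist','w3.png')
pick((.4178,.3263),57.7,.028); place(m2w(-.091,-.1),YD,.032,.062)
r.movep([.5,.026,.33],down(YD));cap('wrist','w4.png');cap('top','t4.png');S('end')
a=cv2.imread('pics/w3.png');b=cv2.imread('pics/w4.png');cv2.imwrite('pics/m4.png',cv2.resize(np.hstack([a,b]),(800,250)))
E
```

```text
bearing [0.64566999 0.10724083 0.014     ] [0.07578568 0.09811106] (324.4021304926764, 177.9491253041921) gear [-0.00078392 -0.00050944] (229.8327135839875, 106.13184593490335)Traceback (most recent call last):
  File "<stdin>", line 4, in <module>
AssertionError
```

The guard stopped the script because the bearing blob had merged with the housing flange: it gave v=178 where the bearing is at 191. I'll rerun with a tighter window.

```bash
python3 - <<'E'
from h import *
c=cap('wrist');b,h,uv=blob(c,326,191,.014,95,27)
print('bearing',b,w2m(b),uv,np.ptp(h,axis=0))
t=m2w(.091,.1); assert np.linalg.norm(b[:2]-t)<.006
pick((.5846,-.3714),90,.047); place((t+b[:2])/2,YD,.071,.056)
c=cap('wrist','w3.png')
pick((.4178,.3263),57.7,.028); place(m2w(-.091,-.1),YD,.032,.062)
r.movep([.5,.026,.33],down(YD));cap('wrist','w4.png');cap('top','t4.png');S('end')
a=cv2.imread('pics/w3.png');b=cv2.imread('pics/w4.png');cv2.imwrite('pics/m4.png',cv2.resize(np.hstack([a,b]),(800,250)))
E
```

```text
bearing [0.65994758 0.10565711 0.014     ] [0.09009789 0.09934319] (325.5091999050332, 190.50931861348528) [53 53]
gripped 28.2 grip 0.0396 gf 30.0 [ 0.5846 -0.3714  0.047 ] F [-0.2  0.8 -0.6]
lifted 29.1 grip 0.04 gf 30.0 [ 0.5836 -0.3706  0.1978] F [ 0.2 -0.3 -3.6]
down True 32.5 grip 0.0396 gf 30.0 [0.6601 0.1059 0.0709] F [-0.7  0.9  6.7]
clear 34.0 grip 0.056 gf 0.0 [0.6595 0.1059 0.1986] F [ 0.5  0.1 -1. ]
gripped 38.2 grip 0.0457 gf 29.8 [0.4178 0.3262 0.028 ] F [-0.6 -0.4  0.3]
lifted 39.2 grip 0.0461 gf 29.8 [0.4167 0.3257 0.1983] F [ 0.5  0.  -2.8]
down True 42.4 grip 0.0459 gf 29.8 [ 0.4432 -0.0545  0.032 ] F [-0.4  1.1  4.6]
clear 44.1 grip 0.0619 gf 0.0 [ 0.4425 -0.0542  0.1988] F [-0.5  0.1 -0.2]
end 44.9 grip 0.0621 gf 0.0 [0.4983 0.0254 0.3269] F [-0.2  0.2  0.7]
```

View pics/m4.png

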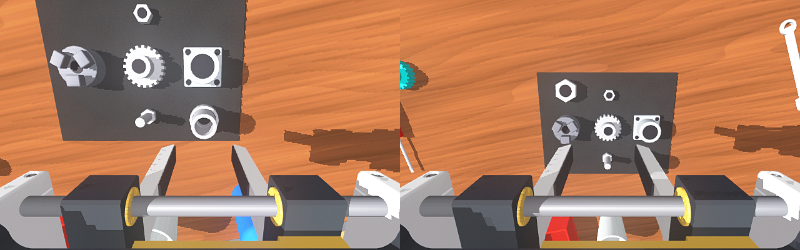

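The left view shows the sleeve on the bearing at about (326,190). The right one shows the nut in front of the coupling, with all parts upright. I'll check the sleeve's centring closer up.

```bash
python3 - <<'E'
from h import *
r.movep([.57,.09,.26],down(YD)); c=cap('wrist'); s=cap('side')
u,v=map(int,proj(c,[.660,.106,.05]));us,vs=map(int,proj(s,[.660,.106,.05]))
a=cv2.resize(c['img'][v-40:v+40,u-40:u+40],(400,400),interpolation=2)
b=cv2.resize(s['img'][vs-40:vs+40,us-40:us+40],(400,400),interpolation=2)
for im,cam,u0,v0 in((a,c,u-40,v-40),(b,s,us-40,vs-40)):  # predicted outlines of bearing top and sleeve top
    for z,R,col in((.024,.026,(0,255,0)),(.074,.02,(0,0,255))):
        P=[(np.array(proj(cam,[.660+R*np.cos(t),.106+R*np.sin(t),z]))-(u0,v0)+.5)*5 for t in np.linspace(0,6.28,40)]
        cv2.polylines(im,[np.int32(P)],True,col,1)
cv2.imwrite('pics/z.png',np.hstack([a,b]))
t=cap('top');n,_,uv=blob(t,*map(int,np.round(proj(t,[.443,-.0545,.016]))),.016,110,14);print('nut-coupling',w2m(n)-[0,-.1],uv)
E
```

```text
nut-coupling [-0.09198529  0.00142668] (320.3068050749711, 231.01038062283737)
```

View pics/z.png

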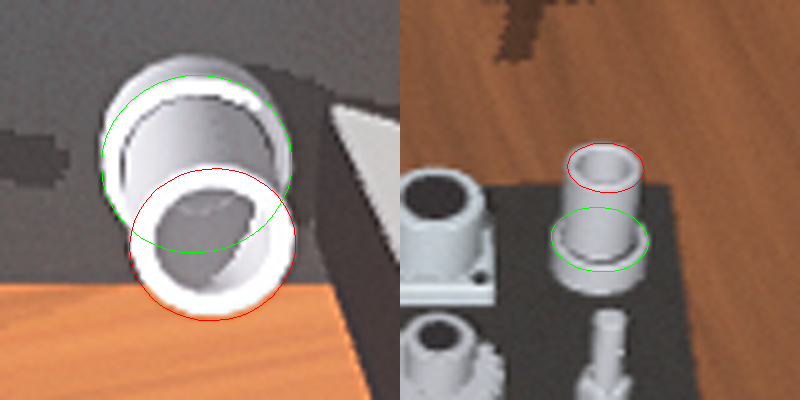

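The predicted outlines of the bearing top (green) and the sleeve top (red) match both views to about 1 mm, so the sleeve is centred. The nut is 92 mm in front of the coupling and 1.4 mm off sideways.

```bash
python3 -c "
from h import *
print(r.job_done())"
```

```text
the job is handed in; nothing more can be done
None
```

All four parts are set out as asked and the job is handed in; by my camera measurements every part is within its limits, but the hand-in returned no verdict.

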